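# Put the washing-up things back in their own places

### The job

The washing-up things stand in each other's places: put the scrub brush lengthwise down in the long wooden tray, the small lidded tin flat in the round white dish, and the egg cup upright on the ring in the middle of the square tile; the empty cork mat is free for parking something on the way. Also set the bar of soap on the sloped soap rack with its length running downhill and let it slide down to rest against the stop at the low end.

Things in the scene. Friction and masses are not known exactly. Their poses are not given: they have to be found in the camera images.
- scrub_brush: loose wooden scrub brush on the worktop (not the fixed one on the window ledge), bristles down, 52 mm wide (its own x), 151 mm long (its own y), 36 mm high; origin: centre of its underside. At the start it lies across the square tile. Grasp across the 52 mm width, near the top.
- salve_tin: loose small round lidded tin with a dark red lid, 50 mm diameter, 18 mm high; origin: centre of its underside. At the start it stands in the long tray.
- egg_cup: loose cream egg cup, bowl 49 mm diameter at the top, 60 mm high; origin: centre of its underside; pinch it by the bowl (upper 25 mm). At the start it stands in the round dish.
- soap_bar: loose yellow bar of soap (not the fixed one on the window ledge), 52 mm wide (its own x), 82 mm long (its own y), 26 mm high; origin: centre of its underside. At the start it lies flat on the worktop.
- brush_tray: fixed shallow wooden tray, outside 179 mm long (its own x) by 84 mm wide (its own y); origin: centre of its underside. Inner floor 4 mm above the origin, 171 x 76 mm; rim 7 mm high, 4 mm thick. Home of the brush, whose y then runs along the tray's x, either way round.
- round_dish: fixed round white dish, 86 mm outer diameter at the rim, 7 mm high, inner floor 4 mm above the origin and about 70 mm across; origin: centre of its underside. Home of the small tin.
- square_tile: fixed flat light grey stone tile, 100 x 100 mm, 7 mm thick, with a thin dark flush ring of 58 mm diameter round its middle; origin: centre of its underside. Home of the egg cup.
- cork_mat: fixed square cork mat, 95 x 95 mm, 3 mm thick, empty at the start: a free spot for parking; origin: centre of its underside. (Behind the row of places stand fixed things, among them a green box 160 mm high whose front is 0.62 m from the robot: carry things across above it.)
- soap_rack: fixed metal rack with a slippery slope of 20 degrees, 141 mm along its own x, 92 mm along y. Low end at -x with a stop 14 mm high, high end at +x; ridges 6 mm high, 76 mm apart. Origin on the worktop under the middle; the slope is 36 mm above it there, 11 mm at the low end, 61 mm at the high. Soap released with its y along the rack's x slides to the stop: its origin then at x = -24, z = 27 mm.

How it is judged (in metres and radians):
At the end, for the whole second after the job is handed in: Brush flat in the tray, within 15 mm of its middle each way and 0.25 rad of its length; tin flat in the dish within 14 mm, egg cup upright on the tile within 15 mm of the middle; soap tilted on the slope against the stop, within 16 mm of the rack's centre line; all released and at rest (x of scrub_brush in the frame of brush_tray between -0.015 and 0.015 m and y of scrub_brush in the frame of brush_tray between -0.015 and 0.015 m and z of scrub_brush in the frame of brush_tray between 0 and 0.007 m and angle between the y axis of scrub_brush and the x axis of brush_tray, either way round below 0.25 rad and angle between scrub_brush's own z axis and vertical below 0.06 rad and horizontal distance between salve_tin and round_dish below 0.014 m and z of salve_tin in the frame of round_dish between 0.001 and 0.007 m and angle between each of salve_tin, egg_cup's own z axis and vertical below 0.08 rad and horizontal distance between egg_cup and square_tile below 0.015 m and z of egg_cup in the frame of square_tile between 0.004 and 0.01 m and x of soap_bar in the frame of soap_rack between -0.034 and -0.015 m and y of soap_bar in the frame of soap_rack between -0.016 and 0.016 m and z of soap_bar in the frame of soap_rack between 0.019 and 0.035 m and angle between soap_bar's own z axis and vertical between 0.25 and 0.45 rad and linear speed of each of scrub_brush, salve_tin, egg_cup, soap_bar below 0.02 m/s); the robot touches nothing.
It also fails if it takes over 141 s, if anything falls off the work surface, if the arm or the gripper's body presses on something with over 40 N, if the wrist force passes 120 N, or if a joint passes its speed limit or range.

### The arm

A 6-joint arm with a two-finger parallel gripper is mounted at the origin on a cart in front of the work surface, level with it; the furniture and walls round the work are solid. World frame = base frame: x ahead of the robot, y to its left, z up, the work surface at z = 0. Lengths are in mm, angles in rad, forces in N, time in s.
With the tool pointing down it reaches from about 350 to 975 mm from the base axis. Payload 7.1 kg.
Tool frame: the origin (TCP) lies on the front face of the gripper's body, between the roots of the fingers; the fingertips stand 80 mm ahead of it and the grasp point (between the pads) lies 61 mm ahead of it (env.tips_ahead is the distance from the TCP to the fingertips, in mm); z points along the fingers, y is the line along which they close (so a half turn about z gives the same grasp; the last joint's range is limited). The gripper opens to 88 mm and grips with 3 to 60 N. Pads are 20 mm wide; open, the fingers measure 115 mm over their backs; the gripper's body (75 mm by 178 mm) begins 61 mm behind the grasp point.
Start: joints at [1.274, 0.423, 1.63, -0, 1.089, -0.019], TCP at [171.369, 601.031, 302.675] pointing down, gripper open.
Joint ranges: [-3, 3], [-0.9, 2.11], [0.09, 2.58], [-1.31, 4.45], [0.11, 2.69], [-2.54, 2.54]. Speed limits (rad/s): [2.39, 2.39, 3.01, 3.14, 3.14, 3.14].

### API

Orientations are given as a unit quaternion [x, y, z, w].
In Python, from station import env, set_gripper, viewer, workorder gives the robot as it stands. Calls block until the motion is done:
- env.reach(position, orientation): joint-space move of the TCP to a pose.
- env.move_l(position, rot=None, rate=150, f_stop=None): straight line of the TCP; rot=None keeps the orientation; rate is the mean speed in mm/s. With f_stop (N) it stops when the force on the tool has changed by that much, and returns True; else False.
- env.move_joints(angles): joint-space move.
- set_gripper(opening): finger opening in mm; the grip force is fixed at half the most; returns when the fingers have stopped.
- env.hold(seconds).
- env.ik(position, orientation): joint angles nearest the present ones, or None.
- env.read_state(): the state.
- viewer.camera(name): name is "scene" or "top" or "wrist"; returns the picture (480x640x3 uint8, blue, green, red); there is no depth.
- viewer.camera_params(name): a dict with "fx", "fy", "cx", "cy" (pixels), "pose" (4x4, takes a point from camera to world coordinates); the wrist camera has in their place "tool_from_camera" (4x4, takes a point from camera to tool coordinates, whose origin is the TCP and whose axes are the flange's). Camera axes: x right, y up, looking along -z (the intrinsics and any distortion apply to the point x, -y, -z); pixel columns grow to the right and rows downward; lengths in mm; the calibration is good to about 2 mm. A picture is of the moment at which its call begins: read the wrist's pose just before it. camera_params takes no time and is no camera call.
A pose or a line that the arm cannot do raises env.IKError and nothing moves.
- workorder.sign_off(): hands the job in; it is judged then, once.
The state is a dict: "time_s": time; "qpos": joint angles; "dq": joint speeds; "tau": joint torques, N m; "tool_pos": TCP position; "orientation": TCP orientation; "force": force on the tool from outside, world axes, zero at the start; "wrist_torque": the same for the moment, N m; "width": finger opening in mm; "grip_force": force on a finger pad.
Only numpy, scipy, OpenCV 4.12 (cv2) and the standard library are available. Lean on these libraries where they do the work, as an engineer would, in place of code of your own. Each camera call takes 0.05 s, during which the arm holds its last target. There are 200 camera calls.

## Working session

There is one attempt and no reset: what is moved stays moved. The work goes in short steps, each a Python script; the robot and the scene stay as the last script left them, time stands still between calls to the robot, and variables do not carry over. Pictures are saved under pics/ and viewed, at most 14 in all, crops included, and the job is handed in when it is done.

```bash
ls; mkdir -p pics; python3 - <<'E'
from station import env,viewer
import cv2
for n in ("top","scene"):
    cv2.imwrite(f"pics/{n}0.png",viewer.camera(n)); p=viewer.camera_params(n); print(n,p)
print(viewer.camera_params("wrist"))
s=env.read_state();print(s['time_s'],s['orientation'],s['tool_pos'],s['width'])
E
```

```text
pics
top {'fx': 486.01359228491884, 'fy': 486.01359228491884, 'cx': 316.54847759500234, 'cy': 229.25965926056193, 'pose': array([[-2.73921675e-02,  9.92836498e-01, -1.16298573e-01,
         3.70763936e+02],
       [-9.99453479e-01, -2.50478378e-02,  2.15719714e-02,
         2.63267158e+00],
       [ 1.85044127e-02,  1.16825917e-01,  9.92980006e-01,
         1.21395270e+03],
       [ 0.00000000e+00,  0.00000000e+00,  0.00000000e+00,
         1.00000000e+00]])}
scene {'fx': 474.21619842192996, 'fy': 474.21619842192996, 'cx': 318.19767440925284, 'cy': 237.75977062908385, 'pose': array([[ 7.79736868e-01,  4.63985975e-01, -4.20389619e-01,
         3.67377240e+01],
       [-6.26090586e-01,  5.72906131e-01, -5.28950984e-01,
        -6.04425322e+02],
       [-4.58204790e-03,  6.75644566e-01,  7.37213283e-01,
         8.83046349e+02],
       [ 0.00000000e+00,  0.00000000e+00,  0.00000000e+00,
         1.00000000e+00]])}
{'fx': 402.57299179788333, 'fy': 402.57299179788333, 'cx': 319.4653270544342, 'cy': 239.10787342544447, 'tool_from_camera': array([[ 9.16111152e-04,  9.58124743e-01,  2.86349677e-01,
         7.77553467e+01],
       [ 9.99996796e-01, -1.55345345e-03,  1.99858431e-03,
         1.00020284e+00],
       [ 2.35972397e-03,  2.86346929e-01, -9.58123096e-01,
        -8.15624612e+01],
       [ 0.00000000e+00,  0.00000000e+00,  0.00000000e+00,
         1.00000000e+00]])}
0.1 [ 1.38441140e-01  9.90370427e-01 -6.78104218e-04 -9.21342997e-05] [171.25864654 600.67666011 301.99628943] 87.74691527228116
```

View pics/top0.png

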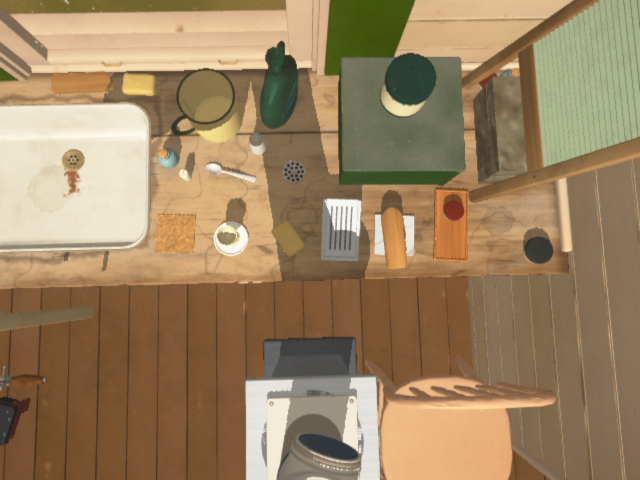

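View pics/scene0.png

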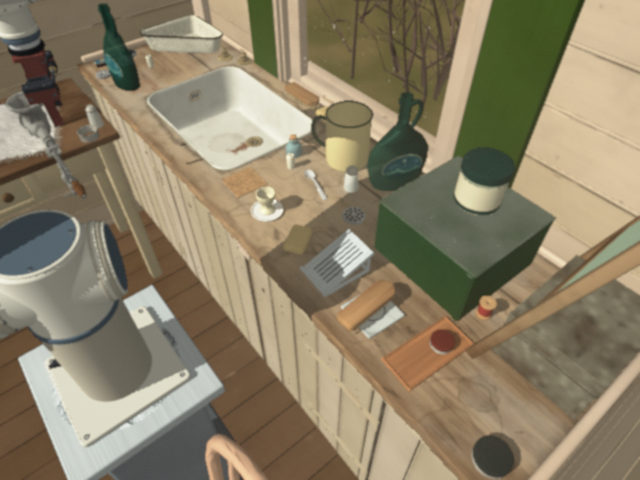

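```bash
cat > h.py <<'E'
from station import env,set_gripper,viewer,workorder
import numpy as np,cv2
from scipy.spatial.transform import Rotation as R
def q(a): return (R.from_euler('z',a)*R.from_quat([0,1,0,0])).as_quat()  # tool y at world angle a+90deg
def cam(n):
    s=env.read_state(); im=viewer.camera(n); p=viewer.camera_params(n)
    if n=="wrist":
        T=np.eye(4);T[:3,:3]=R.from_quat(s['orientation']).as_matrix();T[:3,3]=s['tool_pos'];p['pose']=T@p['tool_from_camera']
    return im,p
def ray(p,uv,z):
    uv=np.atleast_2d(np.array(uv,float)); d=np.c_[(uv[:,0]-p['cx'])/p['fx'],-(uv[:,1]-p['cy'])/p['fy'],-np.ones(len(uv))]@p['pose'][:3,:3].T
    o=p['pose'][:3,3]; return o+d*((z-o[2])/d[:,2])[:,None]
def t(): return round(env.read_state()['time_s'],1)
E
python3 - <<'E'
from h import *
import pickle
for n,y in (("wL",190),("wR",-190)):
    env.reach([400,y,400],q(0)); env.hold(.3)
    im,p=cam("wrist"); cv2.imwrite(f"pics/{n}.png",im); pickle.dump((im,p),open(n+".pkl","wb")); print(t())
E
```

```text
2.2
4.0
```

View pics/wL.png

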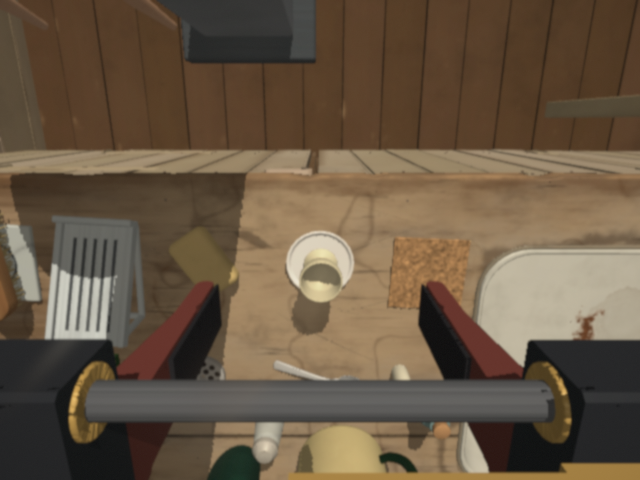

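View pics/wR.png

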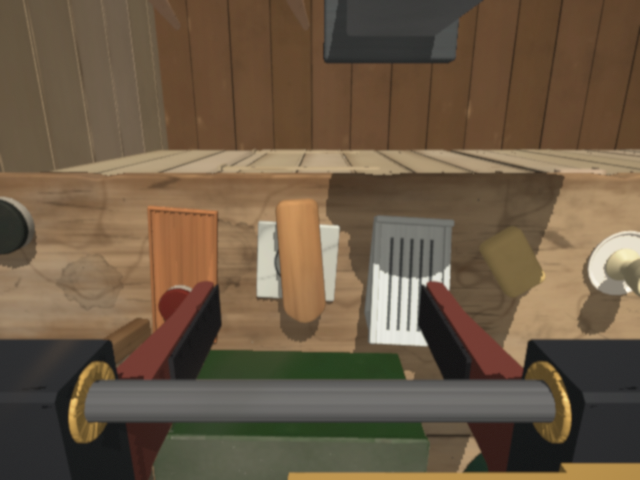

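```bash
python3 - <<'E'
from h import *
import pickle
P={}
for n in "LR": P[n]=pickle.load(open(f"w{n}.pkl","rb"))
for n,y in (("tray",-340),("tile",-195),("rack",-70)):
    env.reach([390,y,400],q(0)); env.hold(.3); P[n]=cam("wrist")
pickle.dump(P,open("P.pkl","wb")); print(t())
cv2.imwrite("pics/m1.png",np.hstack([cv2.resize(P[n][0][180:370,210:430],None,fx=1.2,fy=1.2,interpolation=cv2.INTER_CUBIC) for n in("tray","tile","rack")]))
def hs(n,pts):
    H=cv2.cvtColor(P[n][0],cv2.COLOR_BGR2HSV)
    print(n,[(q_,H[q_[1]-1:q_[1]+2,q_[0]-1:q_[0]+2].reshape(-1,3).mean(0).round().astype(int).tolist()) for q_ in pts])
hs("R",[(185,250),(180,300),(300,260),(267,290),(330,280),(410,225),(495,250),(515,260),(530,280),(480,230),(240,240),(600,250),(560,250)])
hs("L",[(430,270),(320,240),(295,270),(320,290),(312,320),(195,250),(230,275),(210,240),(480,230),(370,270),(90,300),(250,220)])
E
```

```text
6.9
R [((185, 250), [12, 151, 159]), ((180, 300), [4, 171, 99]), ((300, 260), [15, 136, 179]), ((267, 290), [27, 25, 205]), ((330, 280), [26, 29, 195]), ((410, 225), [30, 14, 111]), ((495, 250), [20, 117, 122]), ((515, 260), [20, 118, 120]), ((530, 280), [20, 118, 120]), ((480, 230), [16, 96, 100]), ((240, 240), [16, 101, 147]), ((600, 250), [21, 30, 231]), ((560, 250), [17, 98, 174])]
L [((430, 270), [15, 132, 147]), ((320, 240), [20, 37, 220]), ((295, 270), [20, 37, 221]), ((320, 290), [23, 71, 224]), ((312, 320), [17, 94, 104]), ((195, 250), [20, 119, 108]), ((230, 275), [20, 120, 151]), ((210, 240), [20, 119, 96]), ((480, 230), [16, 95, 153]), ((370, 270), [16, 99, 132]), ((90, 300), [33, 13, 112]), ((250, 220), [17, 97, 166])]
```

View pics/m1.png

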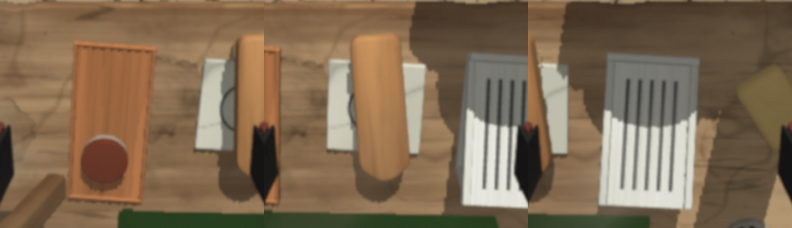

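```bash
cat > seg.py <<'E'
from h import *
import pickle
def seg(im,lo,hi,roi):
    H=cv2.cvtColor(im,cv2.COLOR_BGR2HSV); m=cv2.inRange(H,lo,hi); k=np.zeros_like(m); x0,x1,y0,y1=roi; k[y0:y1,x0:x1]=255; m&=k
    m=cv2.morphologyEx(m,cv2.MORPH_CLOSE,np.ones((7,7)));m=cv2.morphologyEx(m,cv2.MORPH_OPEN,np.ones((3,3)))
    return max(cv2.findContours(m,cv2.RETR_EXTERNAL,cv2.CHAIN_APPROX_NONE)[0],key=cv2.contourArea)
def rect(c,p,z):
    """min-area rectangle on the plane z: centre, sides, direction of long side"""
    w=ray(p,c[:,0],z)[:,:2].astype(np.float32); b=cv2.boxPoints(cv2.minAreaRect(w)); e=[b[1]-b[0],b[2]-b[1]]; n=[np.linalg.norm(v) for v in e]
    i=int(n[1]>n[0]); return b.mean(0).round(1), np.round([n[1-i],n[i]],1), round(float(np.arctan(e[i][1]/e[i][0]))if abs(e[i][0])>1e-3 else 1.571,3)
E
python3 - <<'E'
from seg import *
P=pickle.load(open("P.pkl","rb")); V={n:P[n][0].copy() for n in P}
def do(name,n,lo,hi,roi,z):
    c=seg(P[n][0],lo,hi,roi); cv2.drawContours(V[n],[c],-1,(255,0,255),1); print(name,n,*rect(c,P[n][1],z)); return c
do("tray","tray",(0,135,60),(13,255,255),(255,345,200,365),7)
do("tin","tray",(0,140,40),(8,255,150),(255,345,270,350),18)
for n,r in(("tile",(260,360,195,345)),("R",(265,335,190,330))): do("brush",n,(12,120,60),(17,255,255),r,30)
for n,r in(("tile",(255,360,220,320)),("R",(250,345,210,310))): do("tile",n,(0,0,60),(40,60,255),r,7)
for n,r in(("L",(160,240,220,300)),("R",(470,550,220,310))): do("soap",n,(19,110,50),(23,160,255),r,26)
for n,r in(("L",(275,360,225,310)),): do("dish",n,(0,0,140),(30,60,255),r,7); 
do("cup","L",(20,62,140),(30,120,255),(290,345,245,305),60)
do("cork","L",(5,115,60),(20,255,255),(380,475,230,315),3)
c=do("rack","rack",(0,0,40),(40,50,255),(265,360,215,365),36)
C={}
for n,r in(("rack",(265,360,215,365)),("R",(360,460,205,355)),("L",(40,150,205,355))):
    c=seg(P[n][0],(0,0,40),(40,50,255),r); a=cv2.approxPolyDP(cv2.convexHull(c),5,True)[:,0]; print("rackpoly",n,a.tolist()); cv2.polylines(V[n],[a],1,(255,0,255))
cv2.imwrite("pics/m2.png",np.vstack([V["L"][190:350],V["R"][190:350],np.hstack([V[n][180:370,220:433] for n in("tray","tile","rack")])[:,:640]]))
E
```

```text
tray tray [ 515.1 -362.6] [ 83.3 180.4] -0.074
tin tray [ 551.1 -368.3] [47.2 47.8] 0.004
brush tile [ 486.9 -211.4] [ 50.9 156.2] 0.052
brush R [ 487.3 -211.9] [ 51.8 156.5] 0.066
tile tile [ 492.  -253.3] [ 32.3 101.9] -0.024
tile R [ 492.3 -253.7] [ 32.1 102. ] -0.025
soap L [487.6  51.4] [55.2 80.3] 0.584
soap R [486.7  41.8] [52.4 85.6] 0.586
dish L [489.3 189.8] [72.2 84.2] -1.544
cup L [507.7 187.9] [29.1 49. ] 1.221
cork L [514.5 331. ] [101.6 102.8] -0.038
rack rack [512.  -82.9] [ 98.3 166.8] -0.051
rackpoly rack [[276, 224], [352, 229], [345, 354], [269, 351]]
rackpoly R [[378, 215], [453, 220], [450, 285], [426, 346], [368, 341], [365, 301]]
rackpoly L [[52, 216], [137, 222], [144, 317], [125, 346], [40, 353]]Traceback (most recent call last):
  File "<stdin>", line 17, in <module>
    return _nx.concatenate(arrs, 0, dtype=dtype, casting=casting)
           ~~~~~~~~~~~~~~~^^^^^^^^^^^^^^^^^^^^^^^^^^^^^^^^^^^^^^^
ValueError: all the input array dimensions except for the concatenation axis must match exactly, but along dimension 1, the array at index 0 has size 640 and the array at index 2 has size 639
```

```bash
python3 - <<'E'
from seg import *
P=pickle.load(open("P.pkl","rb"))
p=P["rack"][1]; 
for z0,z1 in((18,61),(25,61)): print(ray(p,[(276,224),(352,229)],z0)[:,:2].round(1).tolist(),ray(p,[(345,354),(269,351)],z1)[:,:2].round(1).tolist())
a=cv2.resize(P["L"][0][215:345,260:400],None,fx=4,fy=4,interpolation=cv2.INTER_CUBIC)
cv2.imwrite("pics/cup.png",a)
for n in("tile",):cv2.imwrite("pics/rk.png",cv2.resize(P["rack"][0][205:365,255:365],None,fx=3.5,fy=3.5,interpolation=cv2.INTER_CUBIC))
E
```

```text
[[432.0, -122.9], [438.2, -32.4]] [[580.7, -40.8], [576.7, -131.2]]
[[430.2, -122.1], [436.3, -33.0]] [[580.7, -40.8], [576.7, -131.2]]
```

View pics/cup.png

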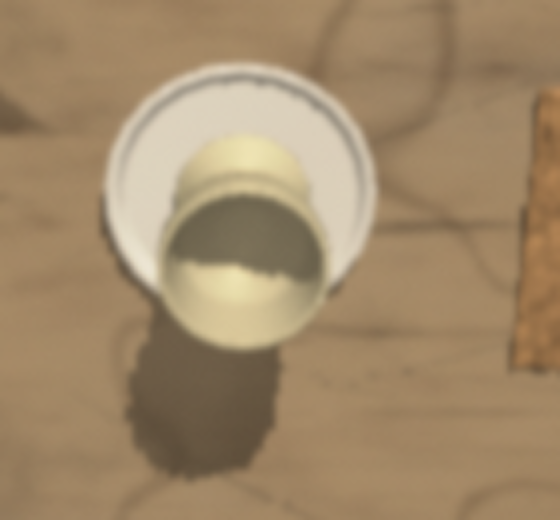

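View pics/rk.png

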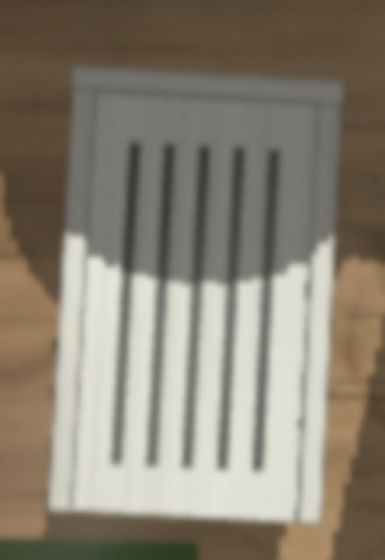

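```bash
python3 - <<'E'
from seg import *
P=pickle.load(open("P.pkl","rb"))
p=P["L"][1]; print("cup",ray(p,(321,282),60)[0].round(1),"dish",ray(p,(320.2,263.8),7)[0].round(1), "cork",ray(p,(430,273),3)[0].round(1))
a,b=cv2.imread("pics/top0.png"),cv2.imread("pics/scene0.png")
f=lambda i:cv2.resize(i,(399,360),interpolation=cv2.INTER_CUBIC)
c=P["tray"][0][230:370,150:305]
cv2.imwrite("pics/fr.png",np.hstack([f(a[130:230,430:541]),f(b[260:380,440:573])]));cv2.imwrite("pics/fr2.png",f(c))
E
```

```text
cup [498.4 192.   60. ] dish [495.9 191.    7. ] cork [509.5 330.6   3. ]
```

View pics/fr.png

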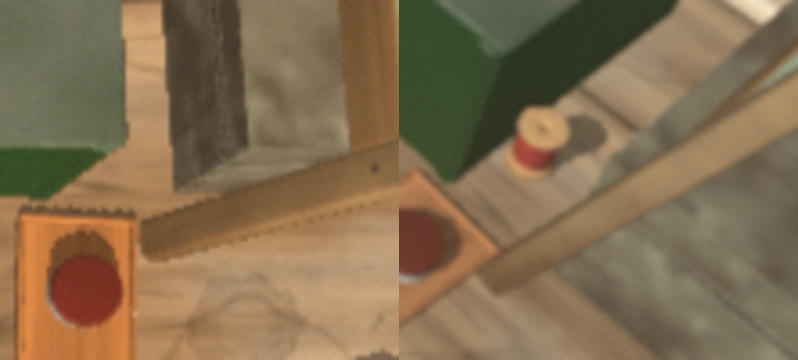

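View pics/fr2.png

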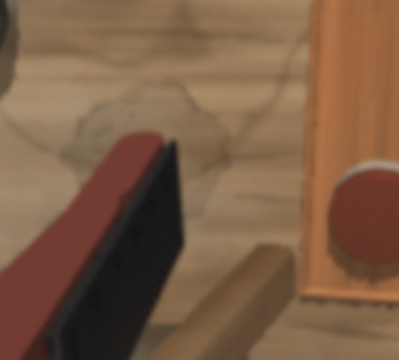

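```bash
python3 - <<'E'
from seg import *
P=pickle.load(open("P.pkl","rb"))
def tri(obs):
    A=np.zeros((3,3));b=np.zeros(3)
    for p,uv in obs:
        o=p['pose'][:3,3];d=ray(p,uv,0)[0]-o;d/=np.linalg.norm(d);M=np.eye(3)-np.outer(d,d);A+=M;b+=M@o
    return np.linalg.solve(A,b)
T,S,W=viewer.camera_params("top"),viewer.camera_params("scene"),P["tray"][1]
print(tri([(T,(470.5,197)),(S,(470,354))]),tri([(T,(470.5,197)),(W,(264,335))]),tri([(T,(470.5,197)),(S,(470,354)),(W,(264,335))]))
E
```

```text
[ 585.8945307  -420.0304116    -7.29871973] [ 582.44467485 -411.86432873   16.58338688] [ 587.43621589 -417.61715949   -3.50630089]
```

```bash
cat >> h.py <<'E'
UP=240
def over(x,y,a,z=UP): env.move_l([x,y,z],q(a),rate=300)
def pick(x,y,a,z,opening=86):
    set_gripper(opening); over(x,y,a); env.move_l([x,y,z+30],rate=200)
    hit=env.move_l([x,y,z],rate=60,f_stop=15); set_gripper(0)
    s=env.read_state(); print("pick hit",hit,"width",round(s['width'],1),"grip",round(float(s['grip_force']),1))
    env.move_l([x,y,UP],rate=180); print("lifted",round(env.read_state()['width'],1),t())
def place(x,y,a,z,opening=70):
    over(x,y,a); env.move_l([x,y,z+20],rate=200); hit=env.move_l([x,y,z-1],rate=30,f_stop=6)
    print("place hit",hit,env.read_state()['tool_pos'].round(1)); set_gripper(opening); env.hold(.2)
    env.move_l([x,y,UP],rate=200); print(t())
E
python3 - <<'E'
from h import *
over(500,-300,-.25)
pick(551,-368,-.25,90,68)
place(512,331,0,89.5)
E
```

```text
pick hit False width 47.8 grip 30.0
lifted 47.7 11.8
place hit True [511.8 330.9  89.1]
17.4
```

```bash
python3 - <<'E'
from h import *
import pickle
pick(487,-211.6,.06,105)
place(515.1,-362.6,-.074,102,75)
P={}
for n,y in (("tray",-360),("tile",-205)):
    env.reach([390,y,400],q(0)); env.hold(.3); P[n]=cam("wrist")
pickle.dump(P,open("P2.pkl","wb"))
cv2.imwrite("pics/m3.png",np.hstack([P[n][0][180:370,210:430] for n in P]))
from seg import *
for args in (("tile",(0,0,60),(40,60,255),(255,370,215,325),7),("tray",(12,120,60),(17,255,255),(255,355,200,365),25)):
    print(args[0],*rect(seg(P[args[0]][0],*args[1:4]),P[args[0]][1],args[4]))
print(t())
E
```

```text
pick hit False width 39.0 grip 30.0
lifted 38.9 22.9
place hit True [ 514.9 -362.5  101.8]
26.7
tile [ 494.1 -218.3] [100.8 102.3] -0.059
tray [ 513.6 -379.5] [115.6 191.1] -0.059
28.9
```

View pics/m3.png

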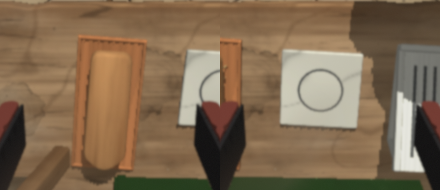

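```bash
python3 - <<'E'
from h import *
import pickle
P=pickle.load(open("P2.pkl","rb")); print("brush ends",ray(P["tray"][1],[(317.5,232),(311,350)],[36]).round(1))
pick(498,191.5,0,121)
place(494.1,-218.3,0,124,75)
env.reach([390,191,400],q(0)); env.hold(.3); im,p=cam("wrist"); cv2.imwrite("pics/dish.png",im[190:350,240:480])
from seg import *
c=seg(im,(0,0,140),(30,60,255),(275,365,220,315)); print("dish",*rect(c,p,7))
print(t())
E
```

```text
brush ends [[ 436.3 -361.7   36. ]
 [ 589.8 -369.9   36. ]]
pick hit False width 47.1 grip 30.0
lifted 46.9 33.7
place hit True [ 493.9 -218.2  124. ]
38.0
dish [496.2 190.2] [84.6 84.8] 0.001
40.0
```

View pics/dish.png

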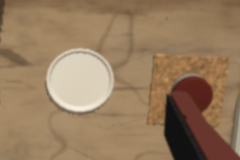

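```bash
python3 - <<'E'
from h import *
pick(512,331,0,89,70)
place(496.2,190.4,0,90)
pick(490.5,47.5,.585,90,80)
a=-.057; Z=R.from_euler('z',a)
rot=(Z*R.from_euler('y',-np.radians(20))*R.from_quat([0,1,0,0])).as_quat()
n=Z.apply([-np.sin(np.radians(20)),0,np.cos(np.radians(20))]); u=Z.apply([np.cos(np.radians(20)),0,np.sin(np.radians(20))])
b=np.array([506.5,-81.8,36])-6*u
env.move_l(b+n*200,rot,rate=250); env.move_l(b+n*105,rate=150)
print("soap hit",env.move_l(b+n*90.5,rate=30,f_stop=6),((env.read_state()['tool_pos']-b)@n).round(1))
set_gripper(66); env.hold(1); env.move_l(b+n*200,rate=150)
env.reach([390,-80,400],q(0)); env.hold(.3); im,_=cam("wrist"); env.reach([350,250,400],q(0)); env.hold(.3); s,_=cam("scene"); 
cv2.imwrite("pics/e1.png",np.hstack([cv2.resize(im[190:370,200:440],(400,300)),cv2.resize(s[180:380,220:487],(400,300))])); cv2.imwrite("pics/e2.png",viewer.camera("top")[170:290,140:500]); print(t())
E
```

```text
pick hit False width 47.8 grip 30.0
lifted 48.0 44.2
place hit True [496.  190.3  89.9]
47.9
pick hit False width 51.1 grip 30.0
lifted 51.2 52.1Traceback (most recent call last):
  File "<stdin>", line 10, in <module>
station.IKError: the arm cannot follow that straight line within its joint ranges
```

```bash
python3 - <<'E'
from h import *
s=env.read_state(); print(s['tool_pos'],s['qpos'].round(2))
a=-.057; Z=R.from_euler('z',a)
for deg in(20,15,10,5,0):
  r=np.radians(deg); rot=(Z*R.from_euler('y',-r)*R.from_quat([0,1,0,0])).as_quat()
  n=Z.apply([-np.sin(r),0,np.cos(r)]);b=np.array([506.5,-81.8,36])
  for h in(200,150,105,90):
    j=env.ik(b+n*h,rot); print(deg,h,None if j is None else np.round(j,2))
rot=(R.from_euler('z',a+np.pi)*R.from_euler('y',np.radians(20))*R.from_quat([0,1,0,0])).as_quat()
r=np.radians(20);n=Z.apply([-np.sin(r),0,np.cos(r)])
for h in(200,105,90): print("flip",env.ik(b+n*h,rot))
E
```

```text
[465.30901728 -78.97196411 132.5384879 ] [-0.22  0.46  2.23  0.46  0.13 -2.18]
20 200 [-0.23  0.21  2.24  0.18  0.35 -1.9 ]
20 150 [-0.23  0.34  2.23  0.25  0.23 -1.98]
20 105 [-0.22  0.46  2.21  0.42  0.14 -2.14]
20 90 [-0.22  0.49  2.21  0.52  0.11 -2.24]
15 200 [-0.22  0.23  2.16  0.09  0.49 -1.8 ]
15 150 [-0.21  0.35  2.16  0.11  0.37 -1.83]
15 105 [-0.21  0.46  2.15  0.15  0.27 -1.86]
15 90 [-0.21  0.5   2.15  0.16  0.24 -1.87]
10 200 [-0.2   0.27  2.08  0.04  0.62 -1.75]
10 150 [-0.2   0.37  2.09  0.05  0.5  -1.76]
10 105 [-0.2   0.47  2.09  0.06  0.41 -1.77]
10 90 [-0.2   0.5   2.09  0.07  0.37 -1.77]
5 200 [-0.19  0.31  2.01  0.02  0.74 -1.72]
5 150 [-0.19  0.4   2.02  0.02  0.63 -1.72]
5 105 [-0.19  0.49  2.03  0.02  0.53 -1.72]
5 90 [-0.19  0.52  2.03  0.02  0.5  -1.72]
0 200 [-0.18  0.35  1.93 -0.    0.86 -1.7 ]
0 150 [-0.18  0.44  1.95 -0.    0.75 -1.7 ]
0 105 [-0.18  0.52  1.97 -0.    0.66 -1.7 ]
0 90 [-0.18  0.54  1.97 -0.    0.63 -1.7 ]
flip [-0.23373393  0.21119113  2.24018812  0.17571968  0.35114563  1.23932204]
flip [-0.21942077  0.45677388  2.21407798  0.41542244  0.13747543  1.006081  ]
flip [-0.21736875  0.49483445  2.20575684  0.51824896  0.11047686  0.90432669]
```

```bash
python3 - <<'E'
from h import *
a=-.057; Z=R.from_euler('z',a); r=np.radians(15); s20=np.radians(20)
rot=(Z*R.from_euler('y',-r)*R.from_quat([0,1,0,0])).as_quat()
n=Z.apply([-np.sin(r),0,np.cos(r)]); u=Z.apply([np.cos(s20),0,np.sin(s20)])
b=np.array([506.5,-81.8,36])-5*u
env.move_l(b+n*125,rot,rate=100); print("width",env.read_state()['width'])
print("soap hit",env.move_l(b+n*93,rate=30,f_stop=5),((env.read_state()['tool_pos']-b)@n).round(1))
set_gripper(66); env.hold(1); env.move_l(b+n*200,rate=150)
env.reach([390,-80,400],q(0)); env.hold(.3); im,_=cam("wrist"); env.reach([350,250,400],q(0)); env.hold(.3); s,_=cam("scene"); 
cv2.imwrite("pics/e1.png",np.hstack([cv2.resize(im[190:370,200:440],(400,300)),cv2.resize(s[180:380,220:487],(400,300))])); cv2.imwrite("pics/e2.png",cv2.resize(viewer.camera("top")[170:290,140:500],None,fx=2.2,fy=2.2)); print(t())
E
```

```text
width 51.20385043794109
soap hit False 93.1
60.6
```

View pics/e1.png

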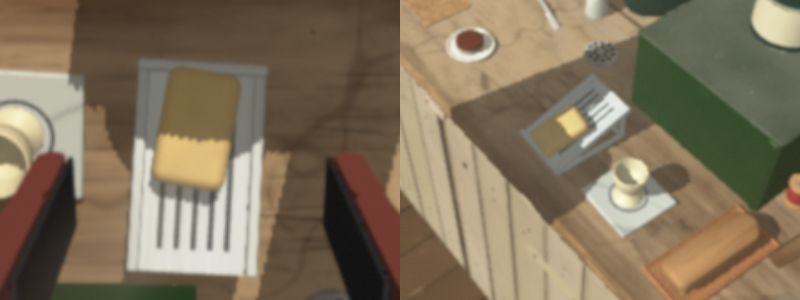

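View pics/e2.png

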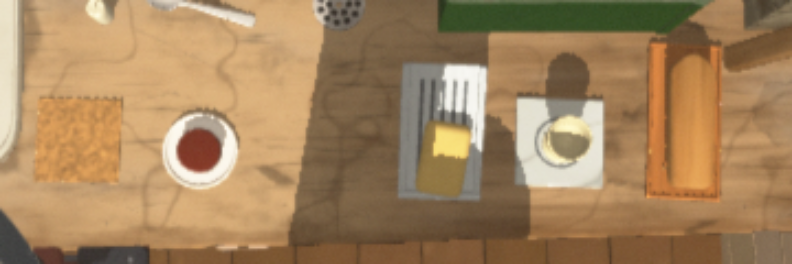

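```bash
python3 - <<'E'
from h import *
import pickle
env.reach([593,-364,380],q(0)); env.hold(.4); im,p=cam("wrist"); pickle.dump((im,p),open("f.pkl","wb")); print(p['pose'][:3,3])
H=cv2.cvtColor(im,cv2.COLOR_BGR2HSV)
print([int(v) for v in H[20:230:4,320,0]]); print([int(v) for v in H[120,260:380:3,0]])
cv2.imwrite("pics/f.png",cv2.resize(im[20:240,230:410],None,fx=2.7,fy=2.7,interpolation=cv2.INTER_CUBIC)); print(t())
E
```

```text
[ 515.59339175 -363.02266225  461.60055267]
[15, 15, 13, 13, 15, 15, 15, 15, 15, 15, 15, 15, 15, 15, 15, 15, 15, 15, 15, 15, 15, 15, 15, 15, 15, 15, 15, 15, 14, 14, 15, 15, 14, 15, 15, 15, 15, 15, 15, 15, 15, 14, 15, 12, 12, 13, 15, 15, 15, 15, 15, 15, 16]
[16, 15, 15, 15, 15, 15, 16, 15, 13, 12, 12, 12, 14, 14, 14, 15, 14, 15, 15, 15, 15, 15, 15, 15, 15, 15, 14, 14, 14, 12, 12, 12, 12, 13, 15, 15, 15, 15, 15, 16]
63.4
```

View pics/f.png

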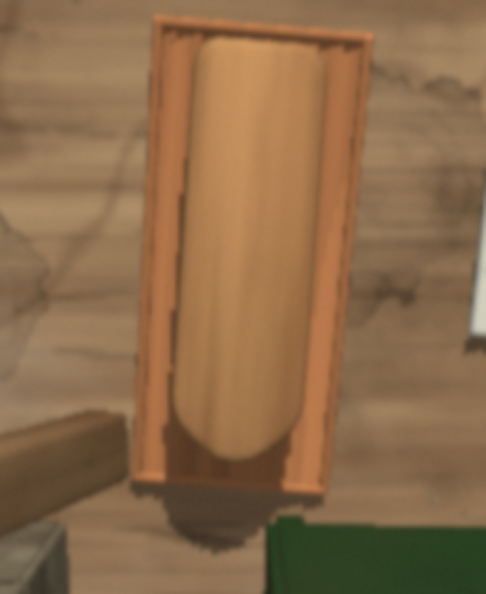

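```bash
python3 - <<'E'
from h import *
import pickle
im,p=pickle.load(open("f.pkl","rb")); g=lambda l:np.array(l)/2.7+[230,20]
for z in(25,32): print("brush",ray(p,g([(262,38),(236,460),(183,250),(315,250)]),z)[:,:2].round(1).tolist())
print("tray",ray(p,g([(154,16),(373,36),(323,494),(132,484)]),7)[:,:2].round(1).tolist())
E
```

```text
brush [[435.5, -356.8], [590.2, -366.3], [509.2, -386.6], [509.1, -336.0]]
brush [[436.8, -356.9], [589.0, -366.2], [509.3, -386.2], [509.2, -336.4]]
tray [[424.8, -397.3], [431.5, -314.5], [607.8, -329.5], [603.6, -410.5]]
```

```bash
python3 -c "
from h import *
print(workorder.sign_off())"
```

```text
the job is handed in; nothing more can be done
None
```

I handed the job in at about 63 s of the 141 s allowed, and the sign-off returned no verdict. In the last pictures the brush lay in the tray about 4 mm off centre. By eye, the tin sat in the dish, the egg cup stood on the tile's ring, and the soap lay against the low stop, turned slightly.

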